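# Stand a primed plate on the folding stand

### The arm

A 6-joint arm with a two-finger parallel gripper is mounted at the origin on the work surface. World frame = base frame: x ahead of the robot, y to its left, z up, the work surface at z = 0. Lengths are in m, angles in rad, forces in N, time in s.
With the tool pointing down it reaches from about 0.3 to 0.825 m from the base axis. Payload 5.4 kg.
Tool frame: the origin (TCP) lies midway between the tips of the shut fingers; the grasp point (between the pads) lies 19 mm behind it; z points along the fingers, y is the line along which they close (so a half turn about z gives the same grasp; the last joint's range is limited). The gripper opens to 92 mm and grips with 3 to 60 N. Pads are 20 mm wide; open, the fingers measure 128 mm over their backs; the gripper's body (75 mm by 189 mm) begins 69 mm behind the grasp point.
Start: joints at [1.135, 0.158, 1.597, -0, 1.386, -0.21], TCP at [0.129, 0.56, 0.215] pointing down, gripper open.
Joint ranges: [-2.91, 2.91], [-0.94, 2.29], [0.18, 2.7], [-1.29, 4.43], [0.17, 2.64], [-3, 3]. Speed limits (rad/s): [2.57, 2.57, 3.14, 3.14, 3.14, 3.14].

### API

Orientations are given as [roll, pitch, yaw] about the fixed x, y, z axes, in that order (R = Rz(yaw) Ry(pitch) Rx(roll)).
In Python, from workcell import robot, camera, spotter gives the robot as it stands.
- The arm moves only by the shell command python3 -m crank 'ROWS'. ROWS is JSON, a list of rows, each a list of 7 numbers: the shift along the tool's x, y, z in m, then the turn, a rotation vector about the tool's x, y, z in rad, then the opening in per cent of the stroke, from 0 (shut) to 100 (fully open). In form: [[tx, ty, tz, rx, ry, rz, jaw], ...]. A call has 1 to 10 rows; each row is the pose to reach, as a shift and turn from the pose commanded when the call began, along the tool's axes at that moment; what a row does not reach only later rows make up. A row lasts 1/12 s, in which the tool goes at most 41.7 mm and 7.16 degrees, less where a joint would pass 70% of its speed; a pose out of reach is approached as far as the arm can. A call with a gripper value outside its range is refused whole. The fingers move at their own pace and stop on an object; the grip force is fixed at half the most. Time passes only in rows, so rows that repeat a pose let the fingers close. It gives the time, the measured TCP pose, the force, the opening and the grip force at its end, in the units of the state.
- robot.sense(): the state, without advancing time (a new reading comes with each control period).
- camera(name): name is "scene" or "top"; returns a dict with "img" (384x512x3 uint8, red, green, blue), "z_map" (384x512 float32, m along the optical axis (not along the pixel's ray), 0 where there is no reading), "fx", "fy", "cx", "cy" (pixels), "rvec" (rotation vector, rad) and "tvec" (3), from world to camera coordinates, as OpenCV has them. Camera axes: x right, y down, z forward; pixel columns grow to the right and rows downward; lengths in m; the calibration is good to about 2 mm. A picture is of the moment at which its call begins.
- robot.hand_in(): hands the job in; it is judged then, once.
Trained networks look in a picture, given as the dict that the camera call returned (one of the last four; its "shot" number tells which), for a name from the list of things; names that differ only in an ending like _2 or _b are one class to them, and where a whole thing is asked for, a point or a joint stands for the part that bears it (a point fixed in the world has none). Each returns a list of dicts, best first, with "score" (0 to 1); they miss things now and then, are a little off and sometimes report something else, mostly with a low value. They report only what shows in the picture. A call takes as long as a camera call.
- spotter.regions_of(picture, name): "mask" (384x512 bool, what is visible of it) and "extent" ([left, top, width, height] in pixels, round what is visible of it).
The state is a dict: "time_s": time; "qpos": joint angles; "joint_vel": joint speeds; "tau": joint torques, N m; "tcp_pos": TCP position; "eef_rot": TCP orientation; "ft_force": force on the tool from outside, world axes, zero at the start; "wrist_torque": the same for the moment, N m; "width": finger opening in m; "finger_force": force on a finger pad.
Only numpy, scipy, OpenCV 4.12 (cv2) and the standard library are available. Lean on these libraries where they do the work, as an engineer would, in place of code of your own. Each camera call takes 0.05 s, during which the arm holds its last target. There are 200 camera calls.

### The job

Get the blue plate ready for inspection: swing the yellow stand's folded backrest up and over until it is fully back against its stop, then take the blue plate out of the green rack and lean it on the stand, lower short edge down in the trough and centred, its face lying back against the backrest, so that it stays there by itself. Keep hold of the plate until its lower edge is in the trough, leave the bare metal plate in the rack, and do not disturb the other things on the table.

Things in the scene. Friction and masses are not known exactly. Their poses are not given: they have to be found in the camera images.
- stand: Yellow folding plate stand, fixed, left or right of the table. Origin at table height on its mid plane; +x from its front (towards the robot, yaw within 0.4 rad) to its back. Base 120 mm wide (y), x -40 to 90 mm, 12 mm high. Trough across it for a plate's foot: floor 12 mm high, front lip with inner face at x = 4 mm (8 mm thick, top 30 mm high), rear wall at x = 29 mm (26 mm high).
- trough (a point): Point in the trough, axes parallel to the stand's (x to the back, y to the left seen from the robot, z up): where the centre of the plate's underside lies when the plate leans flush on the fully raised backrest (20 degrees back from vertical); 13 mm above the table.
- backrest (a joint): Angle of the yellow hinged backrest: 0 = folded flat forward over the trough (towards the robot), 1.57 = upright, 1.92 = fully back against its stop, leaning 20 degrees back from vertical. Starts anywhere from 0 to 0.7. Stiff hinge: it stays where it is left; about 4 to 6 N at the bar moves it.
- backrest_hinge (a point): Middle of the backrest's hinge axis (along the stand's y), 30 mm behind the stand's origin, 35 mm above the table.
- backrest_bar (a point): Middle of the round steel bar along the backrest's free edge, 90 mm from the hinge: 12 mm thick, 240 mm long along the stand's y, 60 mm of it past either side of the backrest plate (118 mm wide, 8 mm thick), with only the table under those ends. Axes turn with the backrest: y along the bar, x from bar to hinge (down the slope when raised), z out of its back (up when folded).
- rack: Green plate rack fixed to the table, on the other side of the table from the stand, yaw within about 0.4 rad. Base 150 (x) by 120 (y) by 12 mm; two slots along its y at x = -40 and +40 mm, each 10 mm wide between walls 8 mm thick and 110 mm long, from 12 to 52 mm above the table.
- blue_plate: Blue painted aluminium plate with four dark bolt-hole marks, 100 mm wide (y), 170 mm tall (z), 8 mm thick (x), about 0.36 kg, standing in one of the rack's slots (either). Origin: centre of its underside (12 mm above the table at the start).
- bare_plate: Bare aluminium plate, same size, standing in the other slot; stays there. Origin: centre of its underside.
- paint_can: Bystander: red-labelled can, 84 mm across, 110 mm high. Origin: centre of its underside.
- discs: Bystander: stack of black cutting discs, 100 mm across, 14 mm high, lying flat. Origin: underside centre.
- hammer: Bystander: hammer lying on the table. Origin: under its middle.
- spanner: Bystander: spanner lying on the table between stand and rack. Origin: under its middle.
- grinder: Bystander: red angle grinder lying on the table, about 355 mm long, 110 mm high at its disc. Origin: under its body.
- mug: Bystander: orange cup, 80 mm across, 90 mm high. Origin: centre of its underside.

How it is judged:
By the outcome, as a careful person would: the job done as asked, in the order asked, and still so for the second after the job is handed in, with the robot touching nothing.
It also fails if it takes over 61 s, if anything falls off the work surface, if the arm or the gripper's body presses on something with over 40 N, if the wrist force passes 120 N, or if a joint passes its speed limit or range.

## Working session

There is one attempt and no reset: what is moved stays moved. The work goes in short steps, Python scripts to look and compute and a shell command to move; the robot and the scene stay as the last step left them, time stands still between calls to the robot, and variables do not carry over. Pictures are saved under pics/ and viewed, at most 10 in all, crops included, and the job is handed in when it is done.

```bash
ls; mkdir -p pics; cat > h.py <<'E'
import numpy as np, cv2
from scipy.spatial.transform import Rotation as Ro
from workcell import robot, camera, spotter
def cloud(p):
    R=cv2.Rodrigues(np.array(p["rvec"],float))[0]; t=np.array(p["tvec"],float).ravel()
    z=p["z_map"]; v,u=np.indices(z.shape)
    c=np.stack([(u-p["cx"])/p["fx"]*z,(v-p["cy"])/p["fy"]*z,z],-1)
    w=(c-t)@R; w[z<=0]=np.nan
    return w
def save(p,n): cv2.imwrite("pics/"+n,p["img"][:,:,::-1])
E
python3 - <<'E'
from h import *
s=camera("scene");t=camera("top")
im=np.hstack([s["img"],t["img"]]); 
save(s,"s0.png");save(t,"t0.png")
for p,n in((s,"scene"),(t,"top")):
    w=cloud(p); np.save(n+"0.npy",w)
    R=cv2.Rodrigues(np.array(p["rvec"]))[0]; print(n,-R.T@np.array(p["tvec"]).ravel(),p["fx"])
    for k in ["stand","backrest","rack","blue_plate","bare_plate","paint_can","discs","hammer","spanner","grinder","mug"]:
        for r in spotter.regions_of(p,k)[:2]:
            q=w[r["mask"]]; q=q[~np.isnan(q[:,0])]
            print(k,round(r["score"],2),r["extent"],np.round(np.median(q,0),3),np.round(np.percentile(q,2,axis=0),3),np.round(np.percentile(q,98,axis=0),3))
print(robot.sense())
E
```

```text
pics
scene [ 1.26842256 -0.6334654   1.10327853] 372.9059718919567
stand 0.78 [167.8, 189.4, 65.9, 63.0] [ 0.561 -0.262  0.047] [ 0.479 -0.361  0.002] [ 0.639 -0.182  0.086]
backrest 0.91 [166.2, 192.6, 52.4, 49.0] [ 0.534 -0.266  0.064] [ 0.45  -0.371 -0.001] [ 0.583 -0.179  0.087]
rack 0.71 [287.5, 148.2, 44.2, 33.9] [0.582 0.241 0.013] [0.525 0.192 0.005] [0.653 0.323 0.053]
blue_plate 0.89 [291.3, 127.5, 14.2, 36.4] [0.547 0.237 0.12 ] [0.466 0.198 0.   ] [0.558 0.294 0.183]
bare_plate 0.69 [315.4, 130.2, 12.3, 38.9] [0.621 0.267 0.118] [0.558 0.226 0.004] [0.633 0.33  0.183]
paint_can 0.86 [293.2, 197.8, 22.5, 36.6] [ 0.783 -0.001  0.094] [ 0.731 -0.025  0.001] [0.811 0.055 0.112]
paint_can 0.65 [172.2, 191.2, 45.9, 48.8] [ 0.535 -0.266  0.064] [ 0.471 -0.372  0.039] [ 0.581 -0.181  0.087]
discs 0.7 [225.9, 164.5, 23.3, 21.0] [0.419 0.008 0.013] [ 0.372 -0.035  0.002] [0.461 0.056 0.018]
hammer 0.97 [115.7, 240.3, 25.4, 70.9] [ 0.493 -0.547  0.022] [ 0.396 -0.623  0.01 ] [ 0.622 -0.469  0.028]
hammer 0.67 [295.1, 199.3, 19.4, 35.0] [ 0.784 -0.003  0.093] [ 0.735 -0.025 -0.001] [
[... 1903 characters left out ...]
 -0.001] [0.744 0.354 0.092]
{'time_s': 1.2, 'qpos': array([ 1.13490150e+00,  1.58395045e-01,  1.59701820e+00,  7.91110523e-06,
        1.38618807e+00, -2.10107199e-01]), 'joint_vel': array([-0.00062835, -0.00054862,  0.00069785,  0.00232582, -0.00022008,
        0.00012025]), 'tau': array([-2.75115542e-05, -3.85593760e+01, -3.22355604e+01,  7.00108940e-02,
        3.10315832e-02, -1.25687774e-05]), 'tcp_pos': array([0.12874107, 0.56038171, 0.2145948 ]), 'eef_rot': array([-3.14158580e+00, -9.41347529e-06,  2.91580357e+00]), 'ft_force': array([ 1.17825171, -0.11913601,  0.87332601]), 'wrist_torque': array([0.00642652, 0.01065267, 0.0331833 ]), 'finger_force': 0.0, 'width': 0.0919931093393239}
```

```bash
python3 - <<'E'
from h import *
t=cv2.imread("pics/t0.png")
cv2.imwrite("pics/tc.png",cv2.resize(t[90:260,60:460],(800,340),interpolation=cv2.INTER_CUBIC))
s=cv2.imread("pics/s0.png")
cv2.imwrite("pics/sc.png",cv2.resize(s[90:320,100:400],(780,598),interpolation=cv2.INTER_CUBIC))
W=np.vstack([np.load(n+"0.npy").reshape(-1,3) for n in("scene","top")])
col=np.vstack([cv2.imread("pics/"+n).reshape(-1,3) for n in("s0.png","t0.png")]).astype(int)
def line(m,nm):
    q=W[m][:,:2]; r=cv2.minAreaRect(q.astype(np.float32)); c=q.mean(0); e=np.linalg.svd(q-c,full_matrices=0)[2][0]
    print(nm,len(q),"rect",r,"dir",np.degrees(np.arctan2(*e[::-1])),"z",W[m][:,2].mean())
x,y,z=W.T
reg=(x>.48)&(x<.68)&(y>.15)&(y<.36)
line(reg&(z>.165)&(x<.59),"plate near top"); line(reg&(z>.165)&(x>.59)&(x<.66),"plate far top")
line(reg&(z>.04)&(z<.065),"rack walls")
reg=(x>.4)&(x<.72)&(y>-.42)&(y<-.12)
B,G,R=col.T
yel=(R-B>60)&(G-B>40)
line(reg&(z>.005)&(z<.018)&yel,"stand base")
hi=reg&(z>.03)
# backrest plane fit
q=W[hi&yel]; print(np.round(np.percentile(q,[1,50,99],axis=0),3))
grey=reg&(abs(R-B)<30)&(z>.03); line(grey,"bar")
# profile of the region along x' later
for a in np.arange(.44,.68,.01):
    k=reg&(abs(x-a)<.005)&(abs(y+.265)<.02); print(round(a,2),np.round(np.median(z[k]),3) if k.any() else None,end='; ')
E
```

```text
plate near top 157 rect ((0.5414816737174988, 0.24762839078903198), (0.010790685191750526, 0.10334151983261108), 16.554180145263672) dir -73.52807565006805 z 0.17914367742992138
plate far top 166 rect ((0.6167791485786438, 0.27446699142456055), (0.011126137338578701, 0.10430660843849182), 16.47860336303711) dir 106.085812188251 z 0.17904505001549587
rack walls 447 rect ((0.6105010509490967, 0.26954132318496704), (0.16956770420074463, 0.11324087530374527), 15.227097511291504) dir 26.417681390559594 z 0.05140065698741569
stand base 894 rect ((0.5708174109458923, -0.24751783907413483), (0.13409939408302307, 0.12528911232948303), 21.69392967224121) dir -83.2577815813403 z 0.011305331998367066
[[ 0.495 -0.321  0.035]
 [ 0.543 -0.262  0.059]
 [ 0.62  -0.196  0.08 ]]
bar 610 rect ((0.5548256635665894, -0.2540290951728821), (0.12804625928401947, 0.2429347187280655), 22.505855560302734) dir -68.74726218606376 z 0.0737076637644123
0.44 -0.001; 0.45 -0.001; 0.46 0.001; 0.47 -0.001; 0.48 -0.001; 0.49 0.08; 0.5 0.082; 0.51 0.076; 0.52 0.072; 0.53 0.067; 0.54 0.061; 0.55 0.056; 0.56 0.051; 0.57 0.046; 0.58 0.041; 0.59 0.029; 0.6 0.014; 0.61 0.011; 0.62 0.015; 0.63 0.018; 0.64 0.011; 0.65 0.001; 0.66 -0.001; 0.67 -0.001; 0.68 -0.001;
```

View pics/tc.png

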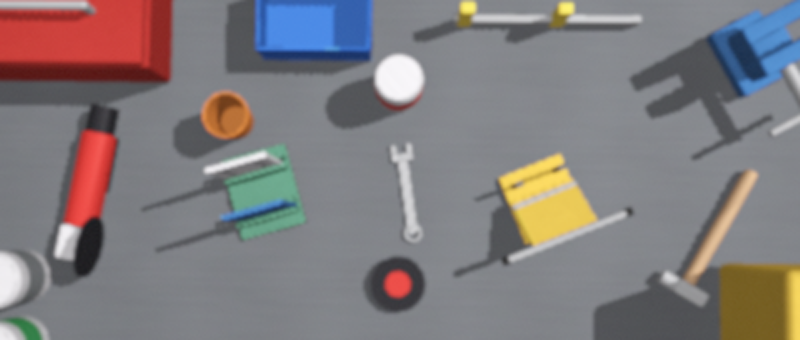

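View pics/sc.png

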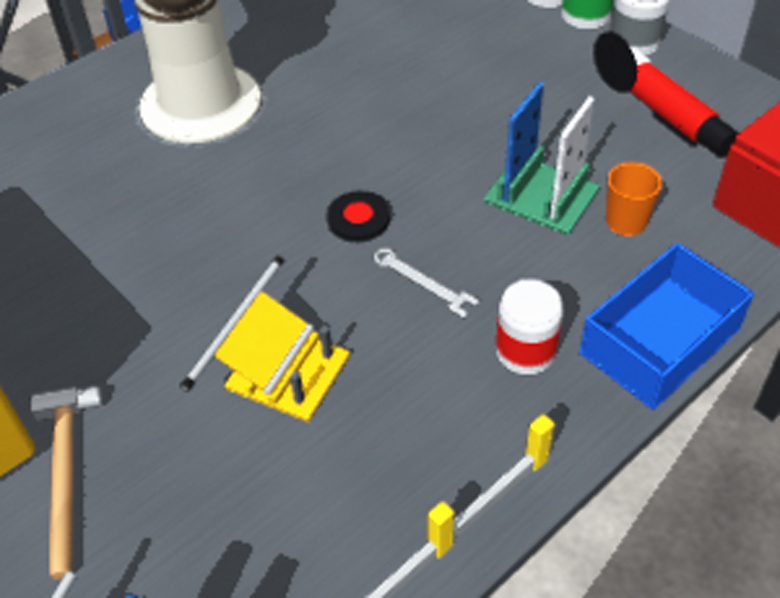

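The top crop shows the stand right, with the bar from (507,260) to (630,212). The rack is left, with the blue plate in the near slot at (255,210) and the bare plate at (240,163). Next I refine the bar and the plate.

```bash
cat >> h.py <<'E'
def rel(pos,R):
    "shift and rotvec in tool axes from the present pose; R = target rotation (half-turn about z free)"
    s=robot.sense(); C=Ro.from_euler("xyz",s["eef_rot"])
    best=min((C.inv()*R*Ro.from_euler("z",k) for k in(0,np.pi)),key=lambda r:r.magnitude())
    return np.round(C.inv().apply(np.array(pos)-s["tcp_pos"]),4),np.round(best.as_rotvec(),4)
def down(ydeg,tilt=0):
    "tool down, closing axis along heading ydeg; tilt = plate top leaned toward that heading (deg)"
    a=np.radians(ydeg); y=np.array([np.cos(a),np.sin(a),0]); z=np.array([0,0,-1.])
    R0=Ro.from_matrix(np.column_stack([np.cross(y,z),y,z]))
    return Ro.from_rotvec(np.radians(tilt)*np.array([-np.sin(a),np.cos(a),0]))*R0
E
python3 - <<'E'
from h import *
T={}
for n,f in(("scene","s0.png"),("top","t0.png")):
    W=np.load(n+"0.npy").reshape(-1,3); c=cv2.imread("pics/"+f).reshape(-1,3).astype(int); x,y,z=W.T;B,G,R=c.T
    reg=(x>.44)&(x<.6)&(y>-.42)&(y<-.14)
    m=reg&(z>.066)&(R-B<40); q=W[m]; d=np.linalg.svd(q[:,:2]-q[:,:2].mean(0),full_matrices=0)[2][0]; d*=np.sign(d[1])
    mid=q[:,:2].mean(0)+d*(np.percentile((q[:,:2]-q[:,:2].mean(0))@d,[1,99]).mean())
    print(n,"bar",len(q),"yaw",np.degrees(np.arctan2(-d[0],d[1])),mid,np.percentile((q[:,:2]-mid)@d,[1,99]),"z top",np.percentile(q[:,2],[50,95]))
    m=reg&(z>.042)&(z<.072)&(R-B>60); q=W[m]; cc=np.median(q,0); q=q[np.linalg.norm(q-cc,axis=1)<.07]; v=np.linalg.svd(q-q.mean(0),full_matrices=0)[2][2]; v*=np.sign(v[2])
    print("  plate normal",v,"theta",np.arccos(v[2]),"yaw",np.degrees(np.arctan2(v[1],v[0])),q.mean(0))
    for nm,lo,hi in(("blue",.5,.585),("bare",.585,.665)):
        q=W[(x>lo)&(x<hi)&(y>.15)&(y<.36)&(z>.177)]
        print("  ",nm,len(q),cv2.minAreaRect(q[:,:2].astype(np.float32)),q.mean(0))
E
```

```text
scene bar 220 yaw 18.935532106842437 [ 0.51096852 -0.27413863] [-0.11907991  0.11907991] z top [0.08365963 0.08815533]
  plate normal [0.42089341 0.17056823 0.89092941] theta 0.47140872083039914 yaw 22.06038945444287 [ 0.54463582 -0.26172361  0.05719873]
   blue 43 ((0.5406073927879333, 0.247354194521904), (0.008958445861935616, 0.10331402719020844), 16.554180145263672) [0.54204325 0.24237124 0.18128517]
   bare 45 ((0.6159436106681824, 0.2739869952201843), (0.008981320075690746, 0.10179025679826736), 16.97557258605957) [0.61662105 0.27157287 0.18123073]
top bar 254 yaw 22.152428701290628 [ 0.50572707 -0.27254184] [-0.11798864  0.11798864] z top [0.08336264 0.08829823]
  plate normal [0.43287763 0.17871763 0.88355926] theta 0.48738770750300103 yaw 22.433746619167866 [ 0.545531   -0.25728926  0.05724478]
   blue 78 ((0.5421356558799744, 0.24998131394386292), (0.008140535093843937, 0.09920302033424377), 16.643993377685547) [0.54220417 0.24986474 0.18139583]
   bare 80 ((0.6174547672271729, 0.27748286724090576), (0.008248344995081425, 0.09887435287237167), 16.139469146728516) [0.61683197 0.27863012 0.18172466]
```

```bash
python3 - <<'E'
from h import *
print(rel((.468,-.189,.215),down(22.1)))
E
```

```text
(array([-4.984e-01, -6.544e-01, -4.000e-04]), array([-0.    , -0.    ,  0.9593]))
```

```bash
python3 -m crank '[[-0.498,-0.654,0,0,0,0.959,60],[-0.498,-0.654,0,0,0,0.959,60],[-0.498,-0.654,0,0,0,0.959,60],[-0.498,-0.654,0,0,0,0.959,60],[-0.498,-0.654,0,0,0,0.959,60],[-0.498,-0.654,0,0,0,0.959,60],[-0.498,-0.654,0,0,0,0.959,60],[-0.498,-0.654,0,0,0,0.959,60],[-0.498,-0.654,0,0,0,0.959,60],[-0.498,-0.654,0,0,0,0.959,60]]'; python3 - <<'E'
from h import *
print(rel((.468,-.189,.215),down(22.1)))
E
```

```text
time_s: 2.03
tcp_pos: [0.3009, 0.1791, 0.2149]
eef_rot: [3.14, 0.0, 1.957]
ft_force: [1.6, -0.1, -0.9]
width: 0.0548
finger_force: 0.0
(array([-0.4039,  0.0161,  0.    ]), array([0.0016, 0.0003, 0.0008]))
```

```bash
python3 -m crank '[[-0.404,0.016,0,0,0,0,60],[-0.404,0.016,0,0,0,0,60],[-0.404,0.016,0,0,0,0,60],[-0.404,0.016,0,0,0,0,60],[-0.404,0.016,0,0,0,0,60],[-0.404,0.016,0,0,0,0,60],[-0.404,0.016,0,0,0,0,60],[-0.404,0.016,0,0,0,0,60],[-0.404,0.016,0,0,0,0,60],[-0.404,0.016,0,0,0,0,60]]'; python3 - <<'E'
from h import *
print(rel((.468,-.189,.058),down(22.1)))
t=camera("top");w=cloud(t);x,y,z=w.reshape(-1,3).T
save(t,"t1.png")
img=t["img"][150:260,290:410]; cv2.imwrite("pics/t1c.png",cv2.resize(img[:,:,::-1],(720,660),interpolation=cv2.INTER_CUBIC))
E
```

```text
time_s: 2.87
tcp_pos: [0.4682, -0.1909, 0.2145]
eef_rot: [3.141, 0.001, 1.955]
ft_force: [-0.7, -0.2, 0.7]
width: 0.0554
finger_force: 0.0
(array([0.002 , 0.0005, 0.1565]), array([ 0.0001,  0.001 , -0.0018]))
```

View pics/t1c.png

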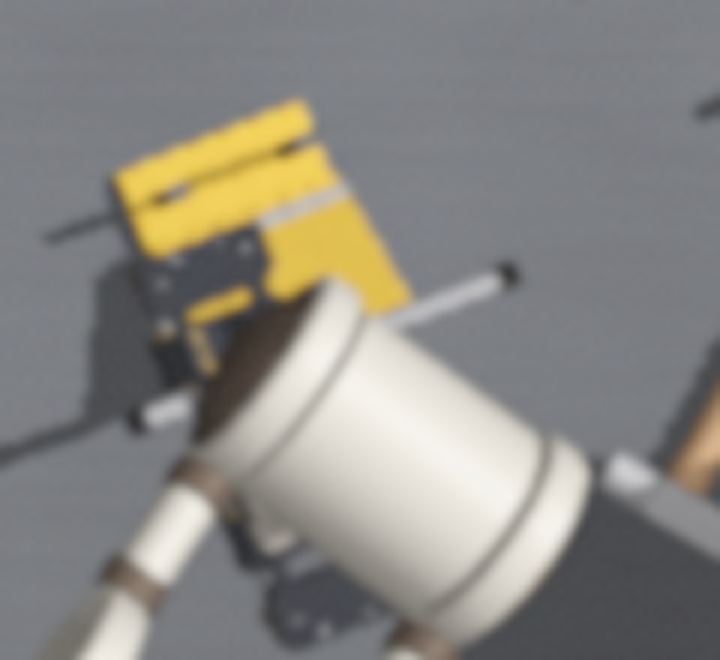

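The gripper is lined up across the bar's left end, near (200,400). Descend and close.

```bash
python3 -m crank '[[0.002,0,0.04,0,0,0,60],[0.002,0,0.08,0,0,0,60],[0.002,0,0.11,0,0,0,60],[0.002,0,0.135,0,0,0,60],[0.002,0,0.15,0,0,0,60],[0.002,0,0.156,0,0,0,60],[0.002,0,0.156,0,0,0,60]]' &&  python3 -m crank '[[0,0,0,0,0,0,0],[0,0,0,0,0,0,0],[0,0,0,0,0,0,0],[0,0,0,0,0,0,0],[0,0,0,0,0,0,0],[0,0,0,0,0,0,0],[0,0,0,0,0,0,0],[0,0,0,0,0,0,0]]'
```

```text
time_s: 3.5
tcp_pos: [0.4657, -0.1847, 0.0573]
eef_rot: [-3.14, -0.003, 1.957]
ft_force: [0.2, -0.1, -0.5]
width: 0.055
finger_force: 0.0
time_s: 4.17
tcp_pos: [0.4682, -0.1853, 0.0588]
eef_rot: [3.138, 0.001, 1.956]
ft_force: [6.2, 1.9, -2.6]
width: 0.0107
finger_force: 30.0
```

```bash
python3 -m crank '[[0,0.0056,-0.0093,0,0,0,0],[0,0.0122,-0.0178,0,0,0,0],[0,0.0198,-0.0255,0,0,0,0],[0,0.0282,-0.0322,0,0,0,0],[0,0.0374,-0.0378,0,0,0,0]]'
```

```text
time_s: 4.58
tcp_pos: [0.4996, -0.1722, 0.0954]
eef_rot: [-3.137, -0.001, 1.957]
ft_force: [-3.9, -5.3, -3.1]
width: 0.0108
finger_force: 30.0
```

Going well; continue in the same axes (subtracting 0.0374, -0.0378).

```bash
python3 -m crank '[[0,0.0098,-0.0045,0,0,0,0],[0,0.0201,-0.0078,0,0,0,0],[0,0.0307,-0.0099,0,0,0,0],[0,0.0415,-0.0106,0,0,0,0],[0,0.0522,-0.0101,0,0,0,0],[0,0.0522,-0.0101,0,0,0,0]]'
```

```text
time_s: 5.08
tcp_pos: [0.5505, -0.1519, 0.1071]
eef_rot: [-3.141, 0.001, 1.958]
ft_force: [-0.0, -0.5, 3.9]
width: 0.0113
finger_force: 30.0
```

```bash
python3 -m crank '[[0,0.0106,0.0018,0,0,0,0],[0,0.018,0.004,0,0,0,0],[0,0.021,0.005,0,0,0,0],[0,0.023,0.0057,0,0,0,0],[0,0.023,0.0057,0,0,0,0]]'
```

```text
time_s: 5.5
tcp_pos: [0.5708, -0.1436, 0.1007]
eef_rot: [-3.141, 0.0, 1.957]
ft_force: [-2.9, -3.3, 3.1]
width: 0.0109
finger_force: 30.0
```

```bash
python3 -m crank '[[0,0.002,0.0007,0,0,0,0],[0,0.004,0.0014,0,0,0,0],[0,0.004,0.0014,0,0,0,0]]'; python3 -m crank '[[0,0.002,0.0007,0,0,0,0],[0,0.003,0.001,0,0,0,0],[0,0.003,0.001,0,0,0,0]]'
```

```text
time_s: 5.75
tcp_pos: [0.5709, -0.1435, 0.1005]
eef_rot: [-3.132, -0.001, 1.957]
ft_force: [-20.5, -5.2, 19.4]
width: 0.011
finger_force: 30.0
time_s: 6.0
tcp_pos: [0.5711, -0.1435, 0.1004]
eef_rot: [-3.125, -0.002, 1.958]
ft_force: [-33.0, -8.1, 29.8]
width: 0.0107
finger_force: 30.0
```

```bash
python3 -m crank '[[0,-0.006,-0.002,0,0,0,0],[0,-0.006,-0.002,0,0,0,0],[0,-0.006,-0.002,0,0,0,50],[0,-0.006,-0.002,0,0,0,50],[0,-0.006,-0.002,0,0,0,50],[0,-0.006,-0.002,0,0,0,50],[0,-0.006,-0.04,0,0,0,50],[0,-0.006,-0.08,0,0,0,50],[0,-0.006,-0.12,0,0,0,50],[0,-0.006,-0.15,0,0,0,50]]'; python3 - <<'E'
from h import *
p=(.5420,.2490,.149)
print(rel((p[0],p[1],.26),down(16.5)))
E
```

```text
time_s: 6.83
tcp_pos: [0.573, -0.1427, 0.252]
eef_rot: [3.139, 0.002, 1.957]
ft_force: [-0.9, -0.2, 0.2]
width: 0.046
finger_force: 0.0
(array([ 0.3745,  0.119 , -0.0085]), array([0.0032, 0.0022, 0.0985]))
```

```bash
python3 -m crank '[[0.04,0.0127,-0.009,0,0,0.02,50],[0.08,0.0254,-0.009,0,0,0.04,50],[0.12,0.038,-0.009,0,0,0.06,50],[0.16,0.051,-0.009,0,0,0.08,50],[0.2,0.0635,-0.009,0,0,0.0985,50],[0.24,0.076,-0.009,0,0,0.0985,50],[0.28,0.089,-0.009,0,0,0.0985,50],[0.32,0.102,-0.009,0,0,0.0985,50],[0.36,0.1145,-0.009,0,0,0.0985,50],[0.3745,0.119,-0.0085,0.003,0.002,0.0985,50]]'; python3 - <<'E'
from h import *
ims=[]
for n in("scene","top"):
    t=camera(n); W=cloud(t).reshape(-1,3); c=t["img"].reshape(-1,3).astype(int); x,y,z=W.T;R,G,B=c.T
    np.save(n+"1.npy",W); save(t,n+"1.png")
    reg=(x>.44)&(x<.75)&(y>-.42)&(y<-.10)
    q=W[reg&(z>.115)]; d=np.linalg.svd(q[:,:2]-q[:,:2].mean(0),full_matrices=0)[2][0]; d*=np.sign(d[1])
    mid=q[:,:2].mean(0)+d*(np.percentile((q[:,:2]-q[:,:2].mean(0))@d,[1,99]).mean())
    print(n,"bar",len(q),"yaw",np.degrees(np.arctan2(-d[0],d[1])),mid,np.percentile((q[:,:2]-mid)@d,[1,99]),"z top",np.percentile(q[:,2],[50,95]))
    q=W[reg&(z>.055)&(z<.105)&(R-B>60)]; v=np.linalg.svd(q-np.median(q,0),full_matrices=0)[2][2]
    print(len(q),v,np.median(q,0))
    q=W[reg&(z>.006)&(z<.016)]
    print("base",cv2.minAreaRect(q[:,:2].astype(np.float32)))
    for r in spotter.regions_of(t,"stand")[:1]: print(r["extent"])
    l,tp=(150,150) if n=="scene" else (290,140)
    ims.append(cv2.resize(t["img"][tp:tp+120,l:l+80,::-1],(400,600),interpolation=cv2.INTER_CUBIC))
cv2.imwrite("pics/st1.png",np.hstack(ims))
print(robot.sense()["tcp_pos"])
E
```

```text
time_s: 7.67
tcp_pos: [0.5399, 0.254, 0.2568]
eef_rot: [-3.139, -0.004, 1.862]
ft_force: [0.4, -0.8, 1.3]
width: 0.0461
finger_force: 0.0
scene bar 232 yaw 22.44871228826146 [ 0.60718319 -0.23413274] [-0.11816587  0.11816587] z top [0.12308779 0.12649565]
5 [ 0.96141145 -0.20454222 -0.18398508] [ 0.62177216 -0.27349614  0.0694108 ]
base ((0.5721325874328613, -0.23706935346126556), (0.15802592039108276, 0.27440500259399414), 26.969995498657227)
[187.0, 195.4, 47.9, 58.0]
top bar 272 yaw 22.241234669168733 [ 0.60660161 -0.23049274] [-0.11795966  0.11795966] z top [0.1221909  0.12646676]
167 [-0.87130973 -0.3490695   0.34492005] [ 0.58742536 -0.23581771  0.08173599]
base ((0.5891540050506592, -0.23512621223926544), (0.3074403703212738, 0.2641817033290863), 2.227339506149292)
[300.6, 164.4, 67.4, 46.8]
[0.54114253 0.24907356 0.25652558]
```

View pics/st1.png

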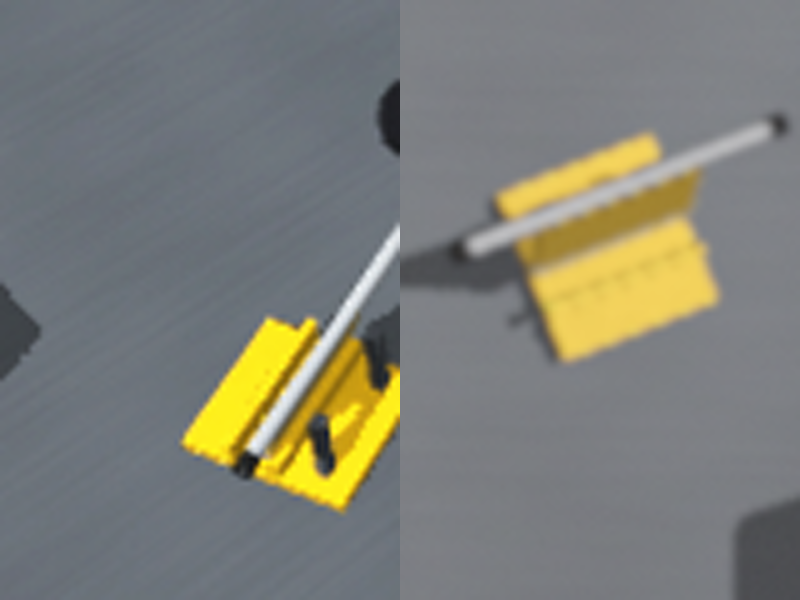

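Backrest is upright, leaning back: the bar runs (465,248)–(780,125) in the right half, and the plane fit gives 20°. Now grasp the blue plate.

```bash
python3 -m crank '[[0,0.001,0.035,0,0,0,50],[0,0.001,0.065,0,0,0,50],[0,0.001,0.09,0,0,0,50],[0,0.001,0.104,0,0,0,50],[0,0.001,0.1075,0,0,0,50],[0,0.001,0.1075,0,0,0,50]]' &&  python3 -m crank '[[0,0,0,0,0,0,0],[0,0,0,0,0,0,0],[0,0,0,0,0,0,0],[0,0,0,0,0,0,0],[0,0,0,0,0,0,0],[0,0,0,0,0,0,0],[0,0,0,0,0,0,0],[0,0,0,0,0,0,0]]'
```

```text
time_s: 8.37
tcp_pos: [0.5414, 0.2477, 0.1483]
eef_rot: [-3.136, -0.002, 1.856]
ft_force: [0.1, 0.4, 0.2]
width: 0.0457
finger_force: 0.0
time_s: 9.03
tcp_pos: [0.5421, 0.2494, 0.1499]
eef_rot: [-3.139, -0.002, 1.858]
ft_force: [-0.1, -0.3, 3.2]
width: 0.0075
finger_force: 30.0
```

```bash
python3 -m crank '[[0,0,-0.01,0,0,0,0],[0,0,-0.025,0,0,0,0],[0,0,-0.05,0,0,0,0],[0,0,-0.08,0,0,0,0],[0,0,-0.11,0,0,0,0],[0,0,-0.14,0,0,0,0],[0,0,-0.155,0,0,0,0],[0,0,-0.155,0,0,0,0]]'; python3 - <<'E'
from h import *
a=np.radians(22.1);ex=np.array([np.cos(a),np.sin(a),0]);ez=np.array([0,0,1.]);O=np.array([.5503,-.2546,0])
t20=np.radians(20);u=np.sin(t20)*ex+np.cos(t20)*ez;n=-np.cos(t20)*ex+np.sin(t20)*ez
tr=O+.0135*ex+.013*ez
for h,o in((.14,.012),(.02,.004),(0,0)):
    g=tr+u*(.137+h)+n*o; print(h,g,rel(g,down(22.1,20)))
s=camera("scene"); W=cloud(s); r=spotter.regions_of(s,"blue_plate")[0]; q=W[r["mask"]]; q=q[~np.isnan(q[:,0])]; print(np.percentile(q,[2,50,98],axis=0))
save(s,"s2.png"); l,tp,w,h=map(int,r["extent"]); print(l,tp,w,h)
cv2.imwrite("pics/s2c.png",cv2.resize(s["img"][70:220,230:390,::-1],(640,600),interpolation=cv2.INTER_CUBIC))
E
```

```text
time_s: 9.7
tcp_pos: [0.5439, 0.2496, 0.3093]
eef_rot: [3.137, -0.001, 1.858]
ft_force: [0.6, 0.2, -2.1]
width: 0.0078
finger_force: 30.0
0.14 [ 0.64013924 -0.21812007  0.2773991 ] (array([-0.4758, -0.0405,  0.0311]), array([ 0.3531, -0.0183, -0.0969]))
0.02 [ 0.60907749 -0.23073294  0.16189982] (array([-0.4793, -0.0743,  0.1464]), array([ 0.3531, -0.0183, -0.0969]))
0 [ 0.60622227 -0.23189232  0.14173789] (array([-0.4796, -0.0775,  0.1666]), array([ 0.3531, -0.0183, -0.0969]))
[[0.53158657 0.19841372 0.17980959]
 [0.55031055 0.22978172 0.25474795]
 [0.55884574 0.28749337 0.34105545]]
296 96 14 44
```

View pics/s2c.png

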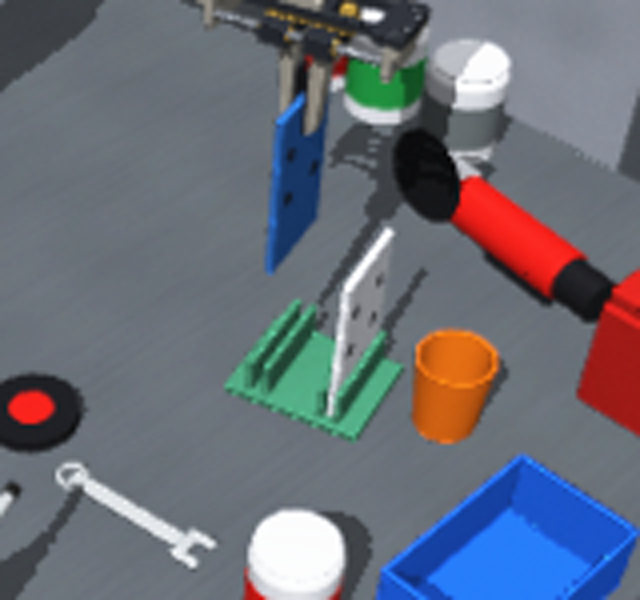

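```bash
python3 -m crank '[[-0.035,-0.003,0,0,0,0,0],[-0.075,-0.006,0,0.03,-0.002,-0.01,0],[-0.115,-0.01,0,0.07,-0.004,-0.02,0],[-0.155,-0.013,0,0.11,-0.006,-0.03,0],[-0.195,-0.017,0,0.15,-0.008,-0.04,0],[-0.235,-0.02,0,0.19,-0.01,-0.05,0],[-0.275,-0.023,0,0.23,-0.012,-0.06,0],[-0.315,-0.027,0,0.27,-0.014,-0.075,0],[-0.355,-0.03,0,0.31,-0.016,-0.085,0],[-0.39,-0.033,0,0.353,-0.018,-0.097,0]]'; cat > g.py <<'E'
from h import *
a=np.radians(22.1);ex=np.array([np.cos(a),np.sin(a),0]);ez=np.array([0,0,1.]);O=np.array([.5503,-.2546,0])
t20=np.radians(20);u=np.sin(t20)*ex+np.cos(t20)*ez;n=-np.cos(t20)*ex+np.sin(t20)*ez
tr=O+.0135*ex+.013*ez
E
python3 - <<'E'
from g import *
for h,o in((.14,.012),(.02,.004),(0,0)):
    g=tr+u*(.137+h)+n*o; print(h,g,rel(g,down(22.1,20)))
E
```

```text
time_s: 10.63
tcp_pos: [0.6205, -0.1366, 0.3007]
eef_rot: [-2.78, -0.005, 1.956]
ft_force: [0.7, 0.5, -3.2]
width: 0.0075
finger_force: 30.0
0.14 [ 0.64013924 -0.21812007  0.2773991 ] (array([-0.083 , -0.0035,  0.0258]), array([-0.0125, -0.0045,  0.001 ]))
0.02 [ 0.60907749 -0.23073294  0.16189982] (array([-0.0836,  0.006 ,  0.1457]), array([-0.0125, -0.0045,  0.001 ]))
0 [ 0.60622227 -0.23189232  0.14173789] (array([-0.0836,  0.0102,  0.1657]), array([-0.0125, -0.0045,  0.001 ]))
```

```bash
python3 -m crank '[[-0.03,-0.001,0,-0.012,-0.004,0,0],[-0.06,-0.002,0.005,-0.012,-0.004,0,0],[-0.08,-0.0035,0.015,-0.012,-0.004,0,0],[-0.083,-0.0035,0.024,-0.012,-0.004,0,0],[-0.083,-0.0035,0.026,-0.012,-0.004,0,0],[-0.083,-0.0035,0.026,-0.012,-0.004,0,0]]'
python3 - <<'E'
from g import *
for h,o in((.14,.012),(.02,.004),(0,0)):
    g=tr+u*(.137+h)+n*o; print(h,g,rel(g,down(22.1,20)))
ims=[]
for nm in("scene","top"):
    t=camera(nm); W=cloud(t); ms=spotter.regions_of(t,"blue_plate"); 
    for r in ms[:1]:
        q=W[r["mask"]]; q=q[~np.isnan(q[:,0])]; d=q-tr
        ey=np.array([-np.sin(a),np.cos(a),0]); l=np.c_[d@ex,d@ey,d@n,d@u]; print(nm,r["score"],len(q),np.round(np.percentile(l,[1,3,50,97,99],axis=0),4).tolist())
    # bar & stand wrt model
    q=W.reshape(-1,3);d=q-tr;
    l,tp=(150,130) if nm=="scene" else (290,120)
    ims.append(cv2.resize(t["img"][tp:tp+120,l:l+80,::-1],(400,600),interpolation=cv2.INTER_CUBIC))
cv2.imwrite("pics/st2.png",np.hstack(ims))
E
```

```text
time_s: 11.13
tcp_pos: [0.6399, -0.2144, 0.2778]
eef_rot: [-2.794, -0.002, 1.958]
ft_force: [0.2, 0.9, -3.7]
width: 0.0078
finger_force: 30.0
0.14 [ 0.64013924 -0.21812007  0.2773991 ] (array([-0.0036, -0.0009,  0.0008]), array([ 0.0018, -0.0015,  0.0023]))
0.02 [ 0.60907749 -0.23073294  0.16189982] (array([-0.0038,  0.0068,  0.1208]), array([ 0.0018, -0.0015,  0.0023]))
0 [ 0.60622227 -0.23189232  0.14173789] (array([-0.0038,  0.0108,  0.1408]), array([ 0.0018, -0.0015,  0.0023]))
scene 0.48 217 [[-0.039, -0.0484, 0.0085, -0.006], [0.0405, -0.0474, 0.0086, 0.1466], [0.0688, -0.0303, 0.0094, 0.2291], [0.0956, 0.0399, 0.0163, 0.309], [0.0958, 0.0793, 0.0402, 0.3103]]
top 0.24 659 [[-0.2611, -0.3639, 0.0785, -0.0827], [-0.2547, -0.3577, 0.0839, -0.0796], [-0.1786, -0.2417, 0.1702, -0.0538], [-0.0868, -0.1475, 0.2431, -0.0205], [-0.0807, -0.1428, 0.2494, -0.0181]]
```

View pics/st2.png

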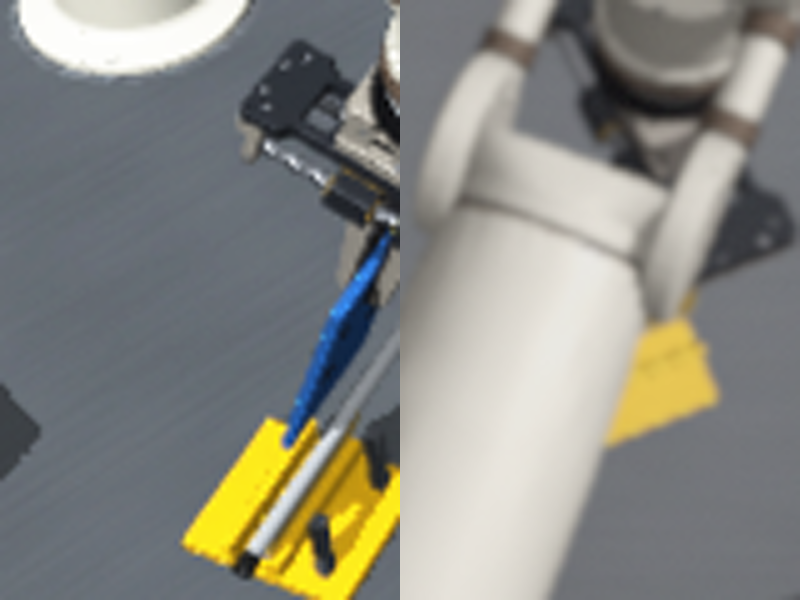

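```bash
python3 -m crank '[[-0.003,0,0.02,0.002,-0.001,0.002,0],[-0.003,0.002,0.045,0.002,-0.001,0.002,0],[-0.003,0.004,0.07,0.002,-0.001,0.002,0],[-0.003,0.005,0.09,0.002,-0.001,0.002,0],[-0.003,0.0065,0.105,0.002,-0.001,0.002,0],[-0.003,0.007,0.118,0.002,-0.001,0.002,0],[-0.003,0.007,0.12,0.002,-0.001,0.002,0],[-0.003,0.007,0.12,0.002,-0.001,0.002,0]]'
python3 - <<'E'
from g import *
for h,o in((.01,.003),(0,.002),(0,0)):
    g=tr+u*(.137+h)+n*o; print(h,rel(g,down(22.1,20)))
ey=np.array([-np.sin(a),np.cos(a),0])
t=camera("scene"); W=cloud(t); r=spotter.regions_of(t,"blue_plate")[0]
q=W[r["mask"]]; q=q[~np.isnan(q[:,0])]; d=q-tr; l=np.c_[d@ex,d@ey,d@n,d@u]; print(r["score"],len(q),np.round(np.percentile(l,[1,3,50,97,99],axis=0),4).tolist())
cv2.imwrite("pics/s3.png",cv2.resize(t["img"][130:250,150:290,::-1],(700,600),interpolation=cv2.INTER_CUBIC))
E
```

```text
time_s: 12.0
tcp_pos: [0.6107, -0.231, 0.1651]
eef_rot: [-2.795, 0.003, 1.957]
ft_force: [0.4, -0.1, -4.2]
width: 0.008
finger_force: 30.0
0.01 (array([0.0009, 0.0008, 0.0134]), array([ 0.0023,  0.0031, -0.0009]))
0 (array([0.0009, 0.0018, 0.0234]), array([ 0.0023,  0.0031, -0.0009]))
0 (array([0.0009, 0.0038, 0.0234]), array([ 0.0023,  0.0031, -0.0009]))Traceback (most recent call last):
  File "<stdin>", line 5, in <module>
IndexError: list index out of range
```

Lower slowly to the trough floor, watching force.

```bash
python3 -m crank '[[0.0005,0.0005,0.006,0.002,0.003,0,0],[0.0005,0.001,0.012,0.002,0.003,0,0],[0.0005,0.001,0.016,0.002,0.003,0,0],[0.0005,0.001,0.016,0.002,0.003,0,0]]'; python3 -m crank '[[0,0,0.003,0,0,0,0],[0,0,0.004,0,0,0,0],[0,0,0.004,0,0,0,0]]'
```

```text
time_s: 12.43
tcp_pos: [0.6057, -0.2326, 0.1484]
eef_rot: [-2.792, -0.001, 1.955]
ft_force: [-0.1, -0.3, -3.8]
width: 0.0077
finger_force: 30.0
time_s: 12.68
tcp_pos: [0.6051, -0.2334, 0.1458]
eef_rot: [-2.793, 0.001, 1.955]
ft_force: [0.2, 0.3, -3.2]
width: 0.0077
finger_force: 30.0
```

```bash
python3 - <<'E'
from g import *
g=tr+u*.137; print(rel(g,down(22.1,20)))
t=camera("scene"); cv2.imwrite("pics/s3.png",cv2.resize(t["img"][130:250,150:290,::-1],(700,600),interpolation=cv2.INTER_CUBIC))
E
```

```text
(array([0.0009, 0.0029, 0.0032]), array([ 0.0005,  0.0002, -0.0016]))
```

View pics/s3.png

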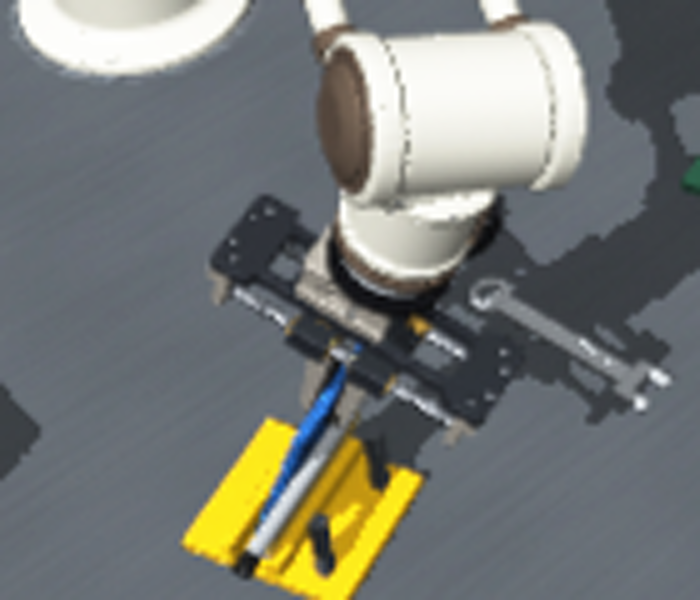

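The plate runs along the front of the bar (250–350, 520–350), with its foot entering the trough. Keep lowering until contact.

```bash
python3 -m crank '[[0,0,0.0015,0,0,0,0],[0,0,0.003,0,0,0,0],[0,0,0.003,0,0,0,0]]'; python3 -m crank '[[0,0,0.0015,0,0,0,0],[0,0,0.0015,0,0,0,0]]'
```

```text
time_s: 12.98
tcp_pos: [0.6046, -0.2338, 0.1434]
eef_rot: [-2.794, 0.002, 1.955]
ft_force: [1.3, 0.3, -2.9]
width: 0.0078
finger_force: 30.0
time_s: 13.15
tcp_pos: [0.6045, -0.2338, 0.1432]
eef_rot: [-2.795, 0.002, 1.955]
ft_force: [1.4, 2.2, 3.9]
width: 0.0077
finger_force: 30.0
```

```bash
python3 -m crank '[[0,0.0015,0,0,0,0,0],[0,0.0015,0,0,0,0,0]]'; python3 -m crank '[[0,0.0015,0,0,0,0,0],[0,0.0015,0,0,0,0,0]]';python3 -m crank '[[0,0.001,0,0,0,0,0],[0,0.001,0,0,0,0,0]]'
```

```text
time_s: 13.32
tcp_pos: [0.6053, -0.2336, 0.1428]
eef_rot: [-2.793, 0.002, 1.955]
ft_force: [-0.3, 1.0, 5.6]
width: 0.0079
finger_force: 30.0
time_s: 13.48
tcp_pos: [0.6057, -0.2334, 0.1427]
eef_rot: [-2.79, 0.002, 1.955]
ft_force: [-2.7, 1.3, 9.1]
width: 0.0076
finger_force: 30.0
time_s: 13.65
tcp_pos: [0.6059, -0.2334, 0.1426]
eef_rot: [-2.788, 0.002, 1.955]
ft_force: [-5.0, 1.1, 9.3]
width: 0.0075
finger_force: 30.0
```

```bash
python3 -m crank '[[0,0,0,0,0,0,30],[0,0,0,0,0,0,30],[0,0,0,0,0,0,30],[0,0,0,0,0,0,30],[0,0,-0.005,0,0,0,30],[0,0,-0.02,0,0,0,30],[0,0,-0.05,0,0,0,30],[0,0,-0.09,0,0,0,30],[0,0,-0.12,0,0,0,30],[0,0,-0.12,0,0,0,30]]'; python3 - <<'E'
from g import *
ey=np.array([-np.sin(a),np.cos(a),0])
t=camera("scene"); W=cloud(t)
for r in spotter.regions_of(t,"blue_plate")[:1]:
    q=W[r["mask"]]; q=q[~np.isnan(q[:,0])]; d=q-tr; l=np.c_[d@ex,d@ey,d@n,d@u]; print(r["score"],len(q),np.round(np.percentile(l,[1,3,50,97,99],axis=0),4).tolist())
cv2.imwrite("pics/s4.png",cv2.resize(t["img"][130:250,150:290,::-1],(700,600),interpolation=cv2.INTER_CUBIC))
E
```

```text
time_s: 14.48
tcp_pos: [0.649, -0.2172, 0.2615]
eef_rot: [-2.803, 0.01, 1.957]
ft_force: [0.6, -0.2, 0.8]
width: 0.0275
finger_force: 0.0
0.64 148 [[-0.0374, -0.0507, -0.0022, -0.0266], [-0.0357, -0.0504, -0.0013, -0.0239], [0.0513, -0.0051, 0.0015, 0.1571], [0.0576, 0.1045, 0.0293, 0.1701], [0.0583, 0.1287, 0.0299, 0.1712]]
```

View pics/s4.png

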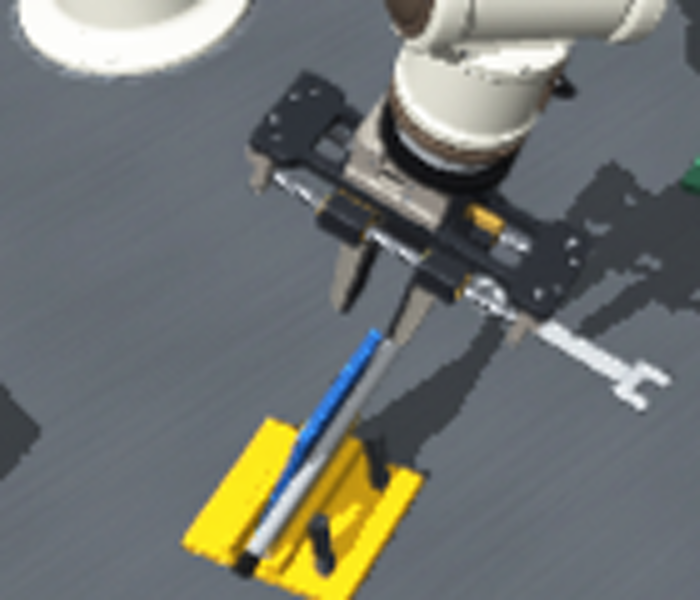

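The plate stands by itself against the bar, its top edge at (300–380, 430–335). Retract and check fit from the top camera.

```bash
python3 -m crank '[[0,0,-0.04,0,0,0,30],[0.04,0,-0.06,0,0,0,30],[0.08,0,-0.06,0,0,0,30],[0.12,0,-0.06,0,0,0,30],[0.16,0,-0.06,0,0,0,30],[0.2,0,-0.06,0,0,0,30],[0.24,0,-0.06,0,0,0,30],[0.28,0,-0.06,0,0,0,30],[0.3,0,-0.06,0,0,0,30],[0.3,0,-0.06,0,0,0,30]]'; python3 - <<'E'
from g import *
ey=np.array([-np.sin(a),np.cos(a),0]); ims=[]
for nm in("scene","top"):
    t=camera(nm); W=cloud(t).reshape(-1,3); R,G,B=t["img"].reshape(-1,3).astype(int).T; d=W-tr
    l=np.c_[d@ex,d@ey,d@n,d@u]; m=(abs(l[:,1])<.07)&(abs(l[:,2])<.02)&(l[:,3]>.02)&(l[:,3]<.19)&(B-R>40)
    q=l[m]; print(nm,m.sum(),np.round(np.percentile(q,[1,50,99],axis=0),4).tolist())
    f=q[(q[:,2]>0)&(q[:,3]<.16)] 
    if len(f)>50:
        print(" face: n vs u, n vs y slopes deg",np.degrees(np.linalg.lstsq(np.c_[f[:,3],f[:,1],np.ones(len(f))],f[:,2],rcond=None)[0][:2]), f[:,2].mean())
    b=l[(abs(l[:,1])<.13)&(W[:,2]>.11)&(W[:,2]<.13)&(abs(l[:,0]-.047)<.02)&(abs(R-B)<30)]
    print(" bar y",np.percentile(b[:,1],[1,99]))
    x0,y0=(150,130) if nm=="scene" else (290,130)
    ims.append(cv2.resize(t["img"][y0:y0+120,x0:x0+80,::-1],(400,600),interpolation=cv2.INTER_CUBIC))
cv2.imwrite("pics/fin.png",np.hstack(ims))
E
```

```text
time_s: 15.42
tcp_pos: [0.5493, 0.0725, 0.3079]
eef_rot: [-2.791, -0.002, 1.96]
ft_force: [-0.7, 0.1, 1.0]
width: 0.0277
finger_force: 0.0
scene 119 [[0.0179, -0.0537, -0.0012, 0.0694], [0.0529, -0.0187, 0.0018, 0.1656], [0.0586, 0.0475, 0.007, 0.1721]]
 bar y [-0.12109249  0.11820929]
top 441 [[0.0038, -0.0408, -0.0016, 0.0266], [0.0342, 0.005, 0.0048, 0.1126], [0.0588, 0.0517, 0.0074, 0.1709]]
 face: n vs u, n vs y slopes deg [-0.59668748  0.1092706 ] 0.005087347525448198
 bar y [-0.11759003  0.11962797]
```

View pics/fin.png

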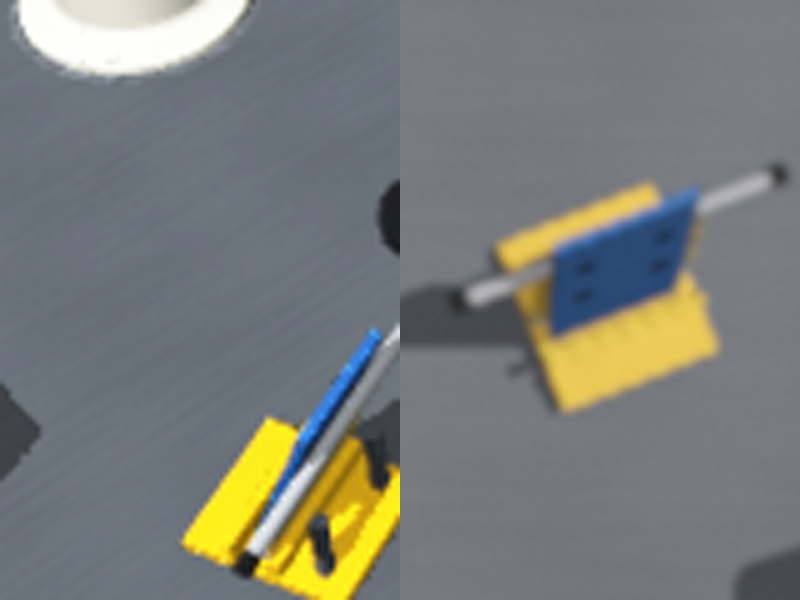

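The plate leans flush on the backrest, its face within about 0.6° of the 20° slope. It is centred to within about 2 mm, and the gripper is clear of everything.

```bash
python3 -c "
from workcell import robot
print(robot.hand_in())"
```

```text
the job is handed in; nothing more can be done
None
```

The job is handed in: the backrest is fully back against its stop, and the blue plate stands by itself in the trough, flush on the backrest and centred to about 2 mm; the bare plate is still in the rack and no bystander was touched, though I took no final picture of the whole table.

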